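# Lock up a stamping die with furniture bars

## Task

Lock up the stamping die that lies loose in the chase: first push it back against the head, then slide the long furniture bars into the gap between the die and the sprung side bar, one at a time and each fully home against the head, until the pack is snug, that is, the last bar drags as it goes in and the side bar is pushed back off its stop. The die must end square in the corner of head and fence; bars that are not needed stay clear of the chase. Leave the parked die, the short bar and everything else on the bench where they are.

Things in the scene. Friction and masses are not known exactly. Their poses are not given: they have to be found in the camera images.
- chase: dark steel frame 20 mm high, fixed on the bench (the bay's floor). Origin on the bench amid the bay; +x from the open mouth (to the robot) to the head, +y to the fence. mm: head face x=56, fence face y=39.5, resting side bar's face y=-39.5; bay open at x=-56. Outside: y -78 to 57.5, x to 74; screws to 24 high; spring pins to y=-93
- lock_bar (a joint): steel side bar along the bay's -y side, 12 mm thick, top 19 mm up, slides parallel. 0 = at rest on its stop; grows (m) as it is pushed back to -y, at most 0.007. Springs press it into the bay: 3 N at rest, 0.7 N more per mm. Its last 14 mm at the mouth is bevelled back by 6 mm as a lead-in
- die_wide_mid (a point): stamping die, aluminium block with a brass relief on top: 90 long (x) x 58 wide (y), 21 mm high with 3 mm of relief above, about 0.3 kg; the point is 11 mm above its underside, at its middle. One die lies loose in the chase's bay, the other is parked on the bench behind the head; which is which changes
- die_narrow_mid (a point): the other stamping die, likewise but 46 mm wide (y) and about 0.24 kg; 90 long (x), the point again 11 mm up at its middle
- bar0_mid (a point): loose aluminium furniture bar 120 long x 12 wide x 18 high (mm), both ends rounded to a 6 mm radius, about 70 g, lying flat on the bench (18 mm upright); the point is its centre, 9 mm above its underside; x along its length. The four such bars are alike
- bar1_mid (a point): loose aluminium furniture bar 120 long x 12 wide x 18 high (mm), both ends rounded to a 6 mm radius, about 70 g, lying flat on the bench (18 mm upright); the point is its centre, 9 mm above its underside; x along its length. The four such bars are alike
- bar2_mid (a point): loose aluminium furniture bar 120 long x 12 wide x 18 high (mm), both ends rounded to a 6 mm radius, about 70 g, lying flat on the bench (18 mm upright); the point is its centre, 9 mm above its underside; x along its length. The four such bars are alike
- bar3_mid (a point): loose aluminium furniture bar 120 long x 12 wide x 18 high (mm), both ends rounded to a 6 mm radius, about 70 g, lying flat on the bench (18 mm upright); the point is its centre, 9 mm above its underside; x along its length. The four such bars are alike
- short_bar_mid (a point): a short furniture bar, 72 x 12 x 18 mm, otherwise like the long ones; not wanted; the point is its centre
- foil_roll: bystander: roll of copper foil standing on end, 52 mm across, 95 high; origin under its middle
- squeegee: bystander: flat plastic squeegee 90 x 70 mm, 12 mm high; origin under its middle
- t_key: bystander: steel T-handled key lying flat, 97 mm long, cross handle 60 mm, 14 mm high; origin on its underside near the middle
- cleaner: bystander: white plastic bottle 60 mm across, 170 high; origin under its middle
- tape: bystander: roll of tape lying flat, 100 mm across, 24 high; origin under its middle
Not all that is in view belongs to the job. Leave any pink or red look-alike of the part that bears die_wide_mid alone.

How it is judged:
On the way, in this order (a step that is already met when the one before it is completed fails the run):
1. the die in the bay is pushed back against the head (within 3 mm) (((x of die_wide_mid in the frame of chase between 0.008 and 0.014 m and y of die_wide_mid in the frame of chase between -0.04 and 0.04 m) or (x of die_narrow_mid in the frame of chase between 0.008 and 0.014 m and y of die_narrow_mid in the frame of chase between -0.04 and 0.04 m))), for 0.2 s.
2. a first long bar is home beside the die (within 4 mm of the head) while the side bar is still at rest (under 1 mm) (((x of bar0_mid in the frame of chase between -0.008 and 0.001 m and y of bar0_mid in the frame of chase between -0.044 and 0.036 m and z of bar0_mid in the frame of chase below 0.012 m) or (x of bar1_mid in the frame of chase between -0.008 and 0.001 m and y of bar1_mid in the frame of chase between -0.044 and 0.036 m and z of bar1_mid in the frame of chase below 0.012 m) or (x of bar2_mid in the frame of chase between -0.008 and 0.001 m and y of bar2_mid in the frame of chase between -0.044 and 0.036 m and z of bar2_mid in the frame of chase below 0.012 m) or (x of bar3_mid in the frame of chase between -0.008 and 0.001 m and y of bar3_mid in the frame of chase between -0.044 and 0.036 m and z of bar3_mid in the frame of chase below 0.012 m)) and value of joint lock_bar below 0.001 m), for 0.2 s.
At the end, for the whole second after the job is handed in: Die within 3 mm of head, 2.5 mm of fence, square to 0.05 rad; side bar held 1.8 to 5 mm off its stop; every long bar either home (within 4 mm of the head, flat, parallel to 0.06 rad) or clear (centre over 115 mm from the bay's middle); all at rest ((((x of die_wide_mid in the frame of chase between 0.008 and 0.014 m and y of die_wide_mid in the frame of chase between -0.04 and 0.04 m) and y of die_wide_mid in the frame of chase above 0.008 m and angle between the x axis of die_wide and the x axis of chase, either way round below 0.05 rad and angle between die_wide's own z axis and vertical below 0.05 rad) or ((x of die_narrow_mid in the frame of chase between 0.008 and 0.014 m and y of die_narrow_mid in the frame of chase between -0.04 and 0.04 m) and y of die_narrow_mid in the frame of chase above 0.014 m and angle between the x axis of die_narrow and the x axis of chase, either way round below 0.05 rad and angle between die_narrow's own z axis and vertical below 0.05 rad)) and value of joint lock_bar between 0.0018 and 0.005 m and ((x of bar0_mid in the frame of chase between -0.008 and 0.001 m and y of bar0_mid in the frame of chase between -0.044 and 0.036 m and z of bar0_mid in the frame of chase below 0.012 m and angle between the x axis of bar0 and the x axis of chase, either way round below 0.06 rad) or horizontal distance between bar0_mid and chase above 0.115 m) and ((x of bar1_mid in the frame of chase between -0.008 and 0.001 m and y of bar1_mid in the frame of chase between -0.044 and 0.036 m and z of bar1_mid in the frame of chase below 0.012 m and angle between the x axis of bar1 and the x axis of chase, either way round below 0.06 rad) or horizontal distance between bar1_mid and chase above 0.115 m) and ((x of bar2_mid in the frame of chase between -0.008 and 0.001 m and y of bar2_mid in the frame of chase between -0.044 and 0.036 m and z of bar2_mid in the frame of chase below 0.012 m and angle between the x axis of bar2 and the x axis of chase, either way round below 0.06 rad) or horizontal distance between bar2_mid and chase above 0.115 m) and ((x of bar3_mid in the frame of chase between -0.008 and 0.001 m and y of bar3_mid in the frame of chase between -0.044 and 0.036 m and z of bar3_mid in the frame of chase below 0.012 m and angle between the x axis of bar3 and the x axis of chase, either way round below 0.06 rad) or horizontal distance between bar3_mid and chase above 0.115 m) and linear speed of each of bar0, bar1, bar2, bar3 below 0.01 m/s); the robot touches nothing.
It fails at once if the parked die is moved by more than 25 mm ((x of die_wide_mid in the frame of chase above 0.1 m and distance of die_wide_mid from where it was at the start of the episode above 0.025 m) or (x of die_narrow_mid in the frame of chase above 0.1 m and distance of die_narrow_mid from where it was at the start of the episode above 0.025 m)).
It fails at once if a bystander (short bar, foil roll, squeegee, key, bottle, tape) is moved by more than 40 mm (distance of any of short_bar_mid, foil_roll, squeegee, t_key, cleaner, tape from where it was at the start of the episode above 0.04 m).
It also fails if it takes over 72 s, if anything falls off the work surface, if the arm or the gripper's body presses on something with over 40 N, if the wrist force passes 120 N, or if a joint passes its speed limit or range.

## Robot

A 6-joint arm with a two-finger parallel gripper is mounted at the origin on the work surface. World frame = base frame: x ahead of the robot, y to its left, z up, the work surface at z = 0. Lengths are in m, angles in rad, forces in N, time in s.
With the tool pointing down it reaches from about 0.3 to 0.875 m from the base axis. Payload 6.4 kg.
Tool frame: the origin (TCP) lies midway between the tips of the shut fingers; the grasp point (between the pads) lies 19 mm behind it; z points along the fingers, y is the line along which they close (so a half turn about z gives the same grasp; the last joint's range is limited). The gripper opens to 85 mm and grips with 20 to 120 N. Pads are 22 mm wide; open, the fingers measure 114 mm over their backs; the gripper's body (76 mm by 85 mm) begins 54 mm behind the grasp point. The pads swing forward as they close: fully open they stand 13 mm farther back than shut.
Start: joints at [-1.346, 0.181, 1.607, -0, 1.354, -0.206], TCP at [0.24, -0.522, 0.231] pointing down, gripper open.
Joint ranges: [-2.99, 2.99], [-0.89, 2.07], [0.3, 2.58], [-1.14, 4.28], [0, 2.63], [-3.12, 3.12]. Speed limits (rad/s): [2.57, 2.57, 3.01, 3.14, 3.14, 3.14].

## Interface

Orientations are given as a unit quaternion [w, x, y, z].
In Python, from bench import ctrl gives the robot as it stands. The module is installed in compiled form; this text tells all that it offers.
- The arm moves only by the tool move_arm, never from a script. Its argument "plan" is one flat list of numbers, 6 for each row, row after row: the shift along the world's x, y, z in units of 50 mm (1.0 is 50 mm), then the turn, a rotation vector about the world's x, y, z in rad. A call has 1 to 10 rows; each row is the pose to reach, as a shift and turn from the pose commanded when the call began; what a row does not reach only later rows make up. A row lasts 1/8 s, in which the tool goes at most 62.5 mm and 10.7 degrees, less where a joint would pass 70% of its speed; a pose out of reach is approached as far as the arm can. A call with a gripper value outside its range is refused whole. "grip" is the finger opening in mm, from 0 to 85.4, set as the call begins (left out, the last holds). The fingers move at their own pace and stop on an object; the grip force is fixed at half the most. Time passes only in rows, so rows that repeat a pose let the fingers close. It gives the time, the measured TCP pose, the force, the opening and the grip force at its end, in the units of the state.
- ctrl.get_obs(): the state, without advancing time (a new reading comes with each control period).
- ctrl.camera(name): name is "scene" or "top" or "wrist"; returns a dict with "pixels" (384x512x3 uint8, red, green, blue), "fx", "fy", "cx", "cy" (pixels), "origin" and "attitude" of the camera in the world. Camera axes: x right, y down, z forward; pixel columns grow to the right and rows downward; lengths in m; the calibration is good to about 2 mm. A picture is of the moment at which its call begins. There is no depth.
- ctrl.hand_in(): hands the job in; it is judged then, once.
The state is a dict: "time_s": time; "q": joint angles; "dq": joint speeds; "joint_efforts": joint torques, N m; "eef_pos": TCP position; "eef_rot": TCP orientation; "wrist_force": force on the tool from outside, world axes, zero at the start; "torque": the same for the moment, N m; "opening": opening from 0.0 (shut) to 1.0 (fully open); "grasp_force": force on a finger pad.
Only numpy, scipy, OpenCV 4.12 (cv2) and the standard library are available. Lean on these libraries where they do the work, as an engineer would, in place of code of your own. Each camera call takes 0.05 s, during which the arm holds its last target. There are 200 camera calls.

## Working session

There is one attempt and no reset: what is moved stays moved. The work goes in short steps, Python scripts to look and compute and a tool call to move; the robot and the scene stay as the last step left them, time stands still between calls to the robot, and variables do not carry over. Pictures are saved under pics/ and viewed, at most 11 in all, crops included, and the job is handed in when it is done.

Besides the shell and the picture viewer there is one more tool, called after "Emit:" in YAML: its name, and indented under it one key for each argument. move_arm: Moves the arm, as the interface text tells. Its arguments: {"type":"object","properties":{"plan":{"type":"array"},"grip":{"type":"number"}},"required":["plan"]}

```bash
mkdir -p pics
cat > h.py <<'E'
import numpy as np, cv2
from scipy.spatial.transform import Rotation as R
from bench import ctrl
def cam(n,f):
    c=ctrl.camera(n); cv2.imwrite('pics/'+f,c['pixels'][:,:,::-1]); 
    np.save('pics/'+f+'.npy',np.array([c['fx'],c['fy'],c['cx'],c['cy'],*c['origin'],*np.array(c['attitude']).ravel()])); return c
def load(f):
    return np.load('pics/'+f+'.npy')
def rot(a):
    return a.reshape(3,3) if a.size==9 else R.from_quat(np.r_[a[1:],a[0]]).as_matrix()
def pix(f,u,v,z):
    k=load(f); d=rot(k[7:])@np.array([(u-k[2])/k[0],(v-k[3])/k[1],1]); o=k[4:7]
    return o+d*(z-o[2])/d[2]
def proj(f,p):
    k=load(f); q=rot(k[7:]).T@(np.array(p)-k[4:7]); return k[0]*q[0]/q[2]+k[2],k[1]*q[1]/q[2]+k[3]
E
python3 - <<'E'
from h import *
for n in('scene','top'):
    c=cam(n,n+'1.png'); print(n,c['fx'],c['origin'],c['attitude'])
o=ctrl.get_obs();print(o)
a=cv2.imread('pics/top1.png');cv2.imwrite('pics/top1b.png',cv2.resize(a,(800,600),interpolation=cv2.INTER_CUBIC))
E
```

```text
scene 411.80995852695 [ 1.15314496 -0.55901114  0.6463276 ] [-0.40961443  0.82985499  0.33646116 -0.17421421]
top 375.709848593912 [0.41750243 0.00230139 1.02540086] [-0.05777804  0.71404196 -0.69415657  0.07037349]
{'time_s': 0.1, 'q': array([-1.34629091e+00,  1.81473544e-01,  1.60788909e+00,  1.06268477e-05,
        1.35378251e+00, -2.06315619e-01]), 'dq': array([-0.00165912, -0.00238817, -0.0022955 , -0.00074904,  0.00134189,
       -0.00167219]), 'joint_efforts': array([-2.93019521e-04, -4.45879340e+01, -3.52241707e+01, -3.77502092e-04,
        4.10179564e-03,  3.66894926e-05]), 'eef_pos': array([ 0.24003113, -0.52197411,  0.23047955]), 'eef_rot': array([-7.76263392e-04,  9.76888680e-01,  2.13747292e-01, -1.87211182e-06]), 'wrist_force': array([ 0.87130219, -1.14694805, -0.47767029]), 'torque': array([-0.0320887 ,  0.03627892,  0.03453798]), 'grasp_force': 0.0, 'opening': 1.001457977525489}
```

View pics/top1b.png

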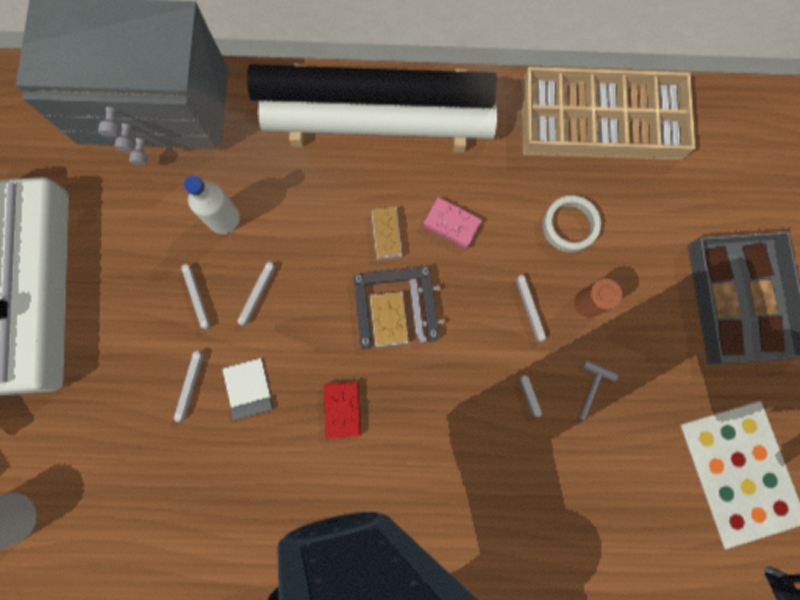

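View pics/scene1.png

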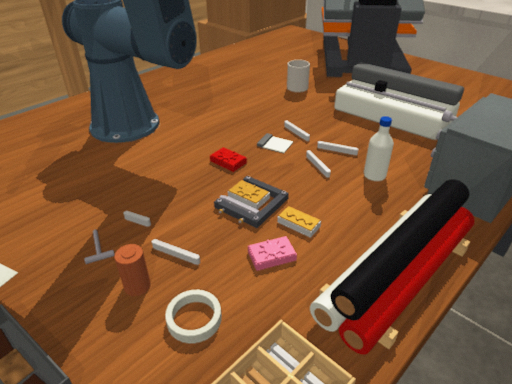

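The top view (800x600) shows the chase at about (395,307) with a wide-looking die in its bay. The parked die is at (387,232). There are long bars at (195,296), (256,293), (188,386) and (531,308), and the short bar is at (531,396). The red (342,410) and pink (453,222) blocks are look-alikes.

Run:
```python
from h import *
f='top1.png';a=cv2.imread('pics/'+f);s=1.5625
hsv=cv2.cvtColor(a,cv2.COLOR_BGR2HSV)
m=((hsv[...,1]<60)&(hsv[...,2]>110)).astype('uint8')
n,l,st,ce=cv2.connectedComponentsWithStats(m)
for i in range(1,n):
    if 40<st[i,4]<1500:
        pts=np.argwhere(l==i)[:,::-1].astype(np.float32)
        (cx,cy),wh,an=cv2.minAreaRect(pts); b=cv2.boxPoints(((cx,cy),wh,an))
        W=np.array([pix(f,u,v,.018)[:2] for u,v in b]); e=[W[1]-W[0],W[2]-W[1]]
        L=[np.linalg.norm(x) for x in e]; d=e[int(np.argmax(L))]
        print((round(cx*s),round(cy*s)),W.mean(0).round(4),np.round(L,3),'ang',round(np.degrees(np.arctan2(d[1],d[0]))%180,1))
c=a[160:230,220:292];cv2.imwrite('pics/chase.png',cv2.resize(c,None,fx=8,fy=8,interpolation=cv2.INTER_CUBIC))
```

```text
(546, 92) [ 1.0009 -0.2726] [0.033 0.051] ang 178.8
(607, 95) [ 1.0004 -0.3874] [0.033 0.048] ang 177.7
(668, 96) [ 1.0016 -0.5028] [0.033 0.048] ang 176.7
(105, 120) [0.9158 0.5389] [0.023 0.052] ang 6.6
(546, 128) [ 0.9285 -0.2713] [0.032 0.05 ] ang 178.8
(608, 130) [ 0.9296 -0.3863] [0.035 0.05 ] ang 177.7
(670, 132) [ 0.9291 -0.5031] [0.035 0.047] ang 176.6
(120, 137) [0.8837 0.5071] [0.052 0.02 ] ang 2.4
(135, 150) [0.8586 0.4779] [0.049 0.018] ang 1.4
(214, 207) [0.7565 0.3274] [0.061 0.108] ang 46.7
(571, 223) [ 0.7465 -0.3132] [0.107 0.097] ang 136.5
(194, 296) [0.5931 0.3474] [0.014 0.123] ang 22.7
(255, 293) [0.6025 0.2431] [0.119 0.016] ang 159.0
(530, 307) [ 0.5913 -0.2369] [0.018 0.12 ] ang 17.7
(418, 310) [ 0.5808 -0.0409] [0.02  0.114] ang 8.5
(187, 386) [0.4399 0.3458] [0.119 0.014] ang 168.3
(246, 383) [0.4475 0.2476] [0.071 0.071] ang 19.0
(531, 395) [ 0.4393 -0.2368] [0.012 0.072] ang 20.3
```

View pics/chase.png

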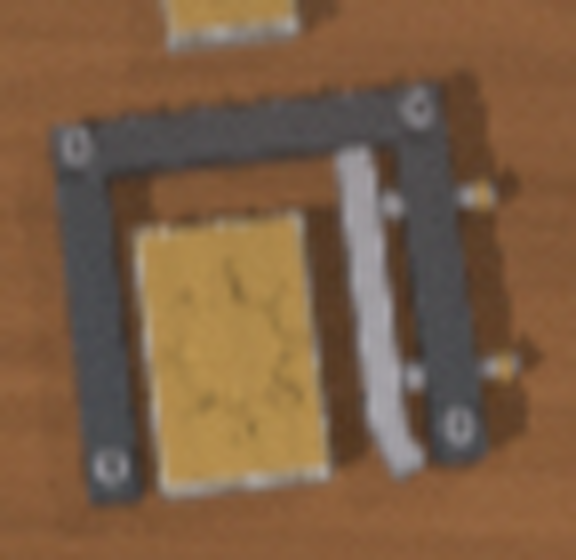

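The crop shows the chase with its mouth at the bottom. The outer corners are (55,130), (437,88), (95,505) and (483,460). The wide die's corners are (135,232), (300,213), (328,475) and (165,493), and it sits about 30 mm short of the head.

Run:
```python
from h import *
f='top1.png'
P=lambda u,v,z:pix(f,220+(u+.5)/8-.5,160+(v+.5)/8-.5,z)[:2]
W=np.array([P(*p,.02) for p in[(55,130),(437,88),(95,505),(483,460)]])
C=np.array([(74,57.5),(74,-78),(-56,57.5),(-56,-78)])/1e3
Wm,Cm=W.mean(0),C.mean(0)
H=(C-Cm).T@(W-Wm); th=np.arctan2(H[0,1]-H[1,0],H[0,0]+H[1,1])
Rm=np.array([[np.cos(th),-np.sin(th)],[np.sin(th),np.cos(th)]]); t=Wm-Rm@Cm
print('chase',t,np.degrees(th),'resid mm',((W-t)@Rm-C).round(4)*1e3)
D=np.array([P(*p,.021) for p in[(135,232),(300,213),(328,475),(165,493)]])
print('die in chase',((D-t)@Rm*1e3).round(1),((D.mean(0)-t)@Rm*1e3).round(1))
np.save('chase.npy',np.r_[t,th])
```

```text
chase [0.57438319 0.00707029] 8.177284753494 resid mm [[-0.5 -1.9]
 [-0.4  1.8]
 [ 0.3 -2.2]
 [ 0.5  2.3]]
die in chase [[ 35.   32.2]
 [ 35.2 -24.3]
 [-54.7 -23.3]
 [-54.4  31.6]] [-9.7  4.1]
```

```bash
cat >> h.py <<'E'
def c2w(x,y):
    X,Y,th=np.load('chase.npy'); c,s=np.cos(th),np.sin(th); return np.array([X+(c*x-s*y)/1e3,Y+(s*x+c*y)/1e3])
def w2c(x,y):
    X,Y,th=np.load('chase.npy'); c,s=np.cos(th),np.sin(th); x-=X;y-=Y; return np.array([c*x+s*y,-s*x+c*y])*1e3
def state():
    o=ctrl.get_obs(); q=o['eef_rot'];r=R.from_quat(np.r_[q[1:],q[0]]).as_matrix()
    return o['time_s'],o['eef_pos'],np.degrees(np.arctan2(r[1,0],r[0,0]))
def go(xy,z,ang):
    t,p,a=state(); d=(ang-a+90)%180-90
    print('t',round(t,2),'shift units',(np.r_[np.array(xy)-p[:2],z-p[2]]/.05).round(2),'turn',round(np.radians(d),3))
E
python3 - <<'E'
from h import *
go(c2w(-85,4),.1,8.2); print(pix('top1.png',342/1.5625,410/1.5625,.02),pix('top1.png',360/1.5625,380/1.5625,.02))
x=R.from_euler('z',8.2,degrees=True).apply([1,0,0]);print(x)
E
```

```text
t 0.1 shift units [ 4.99 10.42 -2.61] turn -0.288
[0.40632192 0.08273628 0.02      ] [0.45701471 0.0545309  0.02      ]
[0.98977623 0.14262893 0.        ]
```

Emit:
move_arm:
  plan: [5,10.42,-2.6,0,0,-0.288,5,10.42,-2.6,0,0,-0.288,5,10.42,-2.6,0,0,-0.288,5,10.42,-2.6,0,0,-0.288,5,10.42,-2.6,0,0,-0.288,5,10.42,-2.6,0,0,-0.288,5,10.42,-2.6,0,0,-0.288,5,10.42,-2.6,0,0,-0.288,5,10.42,-2.6,0,0,-0.288,5,10.42,-2.6,0,0,-0.288]
  grip: 0

```text
time_s: 1.35
eef_pos: [0.4901, 0.0015, 0.1002]
eef_rot: [-0.0, 0.997, 0.073, -0.001]
wrist_force: [0.1, -0.7, 0.1]
opening: -0.003
grasp_force: 0.0
```

Run:
```python
from h import *
print(state()); go(c2w(-85,4),.008,8.2)
cam('wrist','w1.png')
a=cv2.imread('pics/w1.png');cv2.imwrite('pics/w1b.png',cv2.resize(a,(800,600)))
for p in [(56,39.5),(56,-39.5),(-56,39.5),(-56,-39.5)]: print(p,np.array(proj('w1.png',[*c2w(*p),.02]))*1.5625)
```

```text
(1.35, array([0.49007631, 0.00152381, 0.10020804]), np.float64(8.343591843575092))
t 1.35 shift units [-0.01 -0.05 -1.84] turn -0.003
(56, 39.5) [322.00274077  15.03240882]
(56, -39.5) [498.5109409   15.44397887]
(-56, 39.5) [330.90991724 262.07186326]
(-56, -39.5) [483.59255425 262.50831707]
```

View pics/w1b.png

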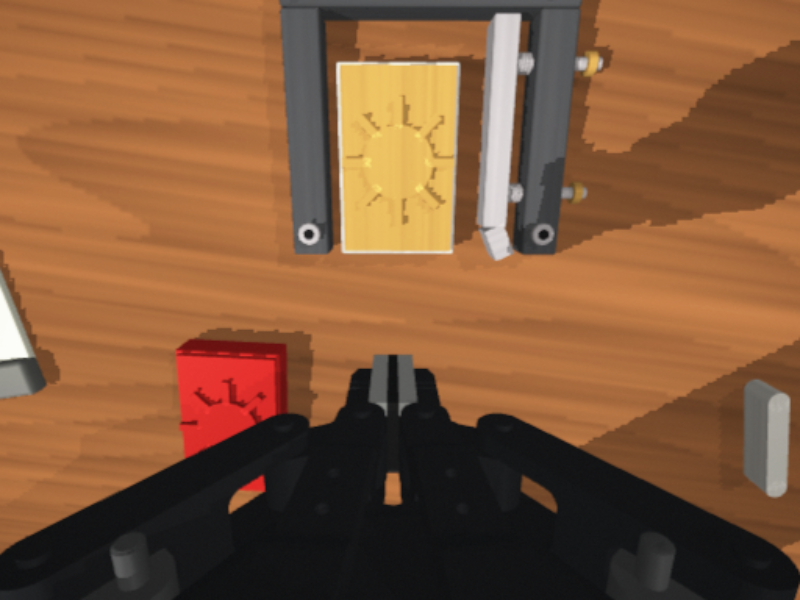

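The wrist view shows the mouth edge at row about 252, where I predicted 262, and the die centred at (398,157). The fingertips are at (392,355) and the gap between the die and the side bar is clear. I'll check the wrist camera's bias against the known fingertip position.

Run:
```python
from h import *
s=1.5625;f='w1.png'
t,p,a=state(); print(p, 'tip px',np.array(proj(f,p))*s, load(f)[4:7])
r=R.from_euler('z',a,degrees=True).apply([.011,0,0]);print('pad front px',np.array(proj(f,p+r))*s)
for n,u,v,z in [('mouthF',331,252,.02),('mouthL outer',557,252,.02),('screwF',308,234,.024),('screwL',542,234,.024),('dieRR',455,252,.021),('dieRL',342,252,.021),('dieFL',338,64,.021),('dieFR',459,64,.021),('lockface hd',496,14,.019),('lockface m',483,226,.019),('fence in hd',321,9,.02)]:
    print(n,w2c(*pix(f,u/s,v/s,z)[:2]).round(1))
```

```text
[0.49051304 0.00321949 0.09976949] tip px [390.71026407 379.0765536 ] [0.55864161 0.01242729 0.24204339]
pad front px [390.66762293 350.42655187]
mouthF [-50.8  39.3]
mouthL outer [-50.4 -76.9]
screwF [-41.1  49.9]
screwL [-40.8 -66.9]
dieRR [-50.4 -24.3]
dieRL [-50.6  33.5]
dieFL [36.1 32.8]
dieFR [ 36.2 -22.6]
lockface hd [ 56.9 -38.5]
lockface m [-37.4 -38.3]
fence in hd [58.4 39.9]
```

Run:
```python
from h import *
k=np.load('chase.npy'); k[:2]=c2w(2,.3); np.save('chase.npy',k); print(k,state()); go(c2w(-82,4.3),.01,8.2); go(c2w(-52,4.3),.01,8.2); go(c2w(-45,4.3),.01,8.2)
```

```text
[0.57632018 0.00765171 0.14272054] (1.4, array([0.49051304, 0.00321949, 0.09976949]), np.float64(8.351969803039871))
t 1.4 shift units [ 0.08 -0.06 -1.8 ] turn -0.003
t 1.4 shift units [ 0.67  0.03 -1.8 ] turn -0.003
t 1.4 shift units [ 0.81  0.05 -1.8 ] turn -0.003
```

Emit:
move_arm:
  plan: [0.1,0,-0.9,0,0,0,0.1,0,-1.8,0,0,0,0.1,0,-1.8,0,0,0,0.1,0,-1.8,0,0,0]

```text
time_s: 1.9
eef_pos: [0.4958, -0.0019, 0.0124]
eef_rot: [0.0, 0.997, 0.071, 0.0]
wrist_force: [0.9, -0.1, -0.1]
opening: -0.002
grasp_force: 0.0
```

Run:
```python
from h import *
print(state(),ctrl.get_obs()['wrist_force']); go(c2w(-52,4.3),.01,8.2); go(c2w(-45,4.3),.01,8.2)
```

```text
(1.9, array([ 0.49579757, -0.00187872,  0.01241465]), np.float64(8.166646356419946)) [ 0.91819811 -0.08024513 -0.09918269]
t 1.9 shift units [ 0.57  0.13 -0.05] turn 0.001
t 1.9 shift units [ 0.71  0.15 -0.05] turn 0.001
```

Emit:
move_arm:
  plan: [0.16,0.03,0,0,0,0,0.26,0.04,0,0,0,0,0.34,0.05,0,0,0,0,0.4,0.06,0,0,0,0,0.46,0.07,0,0,0,0,0.52,0.08,0,0,0,0,0.58,0.09,0,0,0,0,0.62,0.1,0,0,0,0,0.66,0.1,0,0,0,0,0.66,0.1,0,0,0,0]

```text
time_s: 3.15
eef_pos: [0.5285, 0.0035, 0.0113]
eef_rot: [0.0, 0.997, 0.071, 0.0]
wrist_force: [0.7, 0.2, -1.0]
opening: 0.003
grasp_force: 0.0
```

Emit:
move_arm:
  plan: [0.03,0,0,0,0,0,0.06,0.01,0,0,0,0,0.06,0.01,0,0,0,0]

```text
time_s: 3.52
eef_pos: [0.5314, 0.004, 0.0113]
eef_rot: [0.0, 0.997, 0.071, 0.0]
wrist_force: [-0.0, -0.2, -0.1]
opening: -0.003
grasp_force: 0.1
```

Emit:
move_arm:
  plan: [0.02,0,0,0,0,0,0.04,0.01,0,0,0,0,0.04,0.01,0,0,0,0]

```text
time_s: 3.9
eef_pos: [0.5326, 0.0045, 0.0111]
eef_rot: [0.0, 0.997, 0.071, -0.001]
wrist_force: [-3.4, -1.9, 2.0]
opening: -0.0
grasp_force: 1.9
```

Emit:
move_arm:
  plan: [0.03,0,0,0,0,0,0.04,0.01,0,0,0,0,0.04,0.01,0,0,0,0]

```text
time_s: 4.28
eef_pos: [0.5326, 0.0049, 0.0105]
eef_rot: [-0.0, 0.997, 0.072, -0.003]
wrist_force: [-10.0, -3.6, 5.0]
opening: -0.001
grasp_force: 4.9
```

Run:
```python
from h import *
s=1.5625
t,p,a=state();print(w2c(*p[:2]),ctrl.get_obs()['wrist_force'])
cam('wrist','w2.png')
a=cv2.imread('pics/w2.png');cv2.imwrite('pics/w2b.png',cv2.resize(a,(800,600)))
```

```text
[-43.64702509   3.4762177 ] [-9.98177194 -3.58853872  4.9954636 ]
```

View pics/w2b.png

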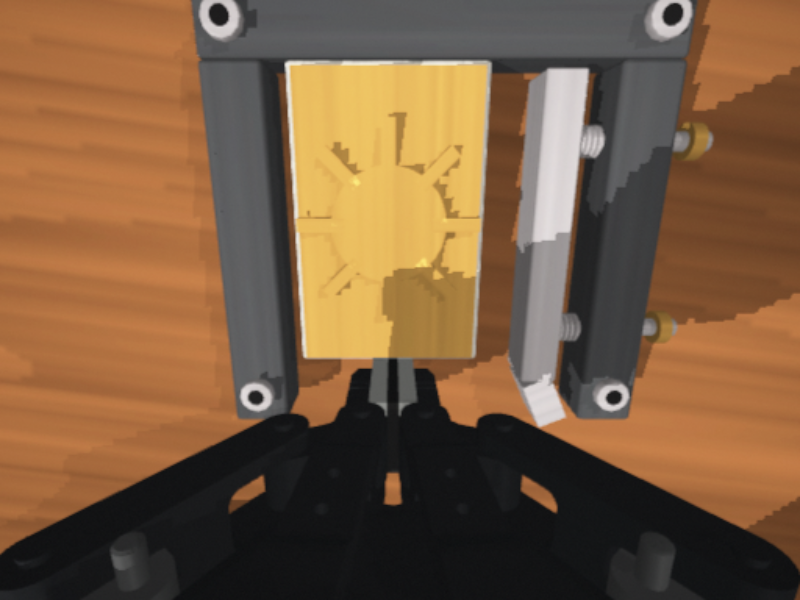

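The die is against the head: its front edge at row 62 lies along the head face. The fence is to the left, and the gap to the side bar runs from column 480 to 515. Next I'll fetch the right-hand bar.

Run:
```python
from h import *
k=np.load('chase.npy'); k[:2]=c2w(1.3,0); np.save('chase.npy',k); s=1.5625;f='w2.png'
for n,u,v,z in [('mouthF in',298,417,.02),('mouthL in',573,417,.02),('screwF',256,397,.024),('screwL',613,397,.024),('scHF',219,14,.024),('scHL',671,14,.024),('dieRR',475,357,.021),('dieRL',304,357,.021),('dieFL',286,62,.021),('dieFR',490,62,.021),('lockface hd',545,68,.019),('lockface m',525,362,.019),('fence in hd',263,60,.02)]:
    print(n,w2c(*pix(f,u/s,v/s,z)[:2]).round(1))
go([.52,-.02],.13,8.2);go([.5456,-.2515],.11,17.7)
```

```text
mouthF in [-53.7  36.8]
mouthL in [-53.6 -57.3]
screwF [-44.   49.1]
screwL [-43.8 -67.6]
scHF [65.6 49.2]
scHL [ 65.6 -67.2]
dieRR [-31.1 -22.4]
dieRL [-31.1  33.3]
dieFL [55.2 33.3]
dieFR [ 55.2 -21.9]
lockface hd [ 54.1 -37.6]
lockface m [-33.7 -39.5]
fence in hd [55.9 39.8]
t 4.33 shift units [-0.25 -0.5   2.39] turn -0.0
t 4.33 shift units [ 0.26 -5.13  1.99] turn 0.166
```

Emit:
move_arm:
  plan: [-0.3,-0.05,0,0,0,0,-0.3,-0.3,1,0,0,0,-0.2,-1,2,0,0,0.05,0,-2,2,0,0,0.1,0.1,-3,2,0,0,0.16,0.2,-4,2,0,0,0.16,0.22,-5.12,2,0,0,0.16,0.22,-5.12,2,0,0,0.16,0.22,-5.12,2,0,0,0.16]
  grip: 45

```text
time_s: 5.45
eef_pos: [0.5462, -0.2508, 0.1111]
eef_rot: [-0.0, 0.989, 0.15, 0.0]
wrist_force: [-0.4, 0.4, 0.7]
opening: 0.535
grasp_force: 0.0
```

```bash
cat >> h.py <<'E'
def bars(f,z=.018):
    a=cv2.imread('pics/'+f);hsv=cv2.cvtColor(a,cv2.COLOR_BGR2HSV)
    m=((hsv[...,1]<60)&(hsv[...,2]>100)).astype('uint8')
    n,l,st,ce=cv2.connectedComponentsWithStats(m)
    for i in range(1,n):
        if st[i,4]>300:
            pts=np.argwhere(l==i)[:,::-1].astype(np.float32)
            (cx,cy),wh,an=cv2.minAreaRect(pts); b=cv2.boxPoints(((cx,cy),wh,an))
            W=np.array([pix(f,u,v,z)[:2] for u,v in b]); e=[W[1]-W[0],W[2]-W[1]]
            L=[np.linalg.norm(x) for x in e]; d=e[int(np.argmax(L))]
            print((round(cx*1.5625),round(cy*1.5625)),W.mean(0).round(4),np.round(L,3),'ang',round(np.degrees(np.arctan2(d[1],d[0]))%180,1))
E
python3 - <<'E'
from h import *
k=np.load('chase.npy'); k[:2]=c2w(0,.7); np.save('chase.npy',k)
print(state()); cam('wrist','w3.png'); bars('w3.png')
a=cv2.imread('pics/w3.png');cv2.imwrite('pics/w3b.png',cv2.resize(a,(800,600)))
E
```

```text
(5.45, array([ 0.54617411, -0.25080982,  0.11109734]), np.float64(17.299521714533668))
(32, 117) [ 0.5837 -0.0481] [0.034 0.112] ang 8.9
(643, 33) [ 0.7124 -0.3237] [0.095 0.028] ang 107.3
(397, 211) [ 0.594  -0.2375] [0.012 0.119] ang 19.6
(300, 386) [ 0.4829 -0.212 ] [0.043 0.012] ang 179.2
(484, 386) [ 0.5155 -0.3166] [0.011 0.042] ang 34.8
(324, 456) [ 0.4405 -0.2382] [0.014 0.058] ang 15.3
```

View pics/w3b.png

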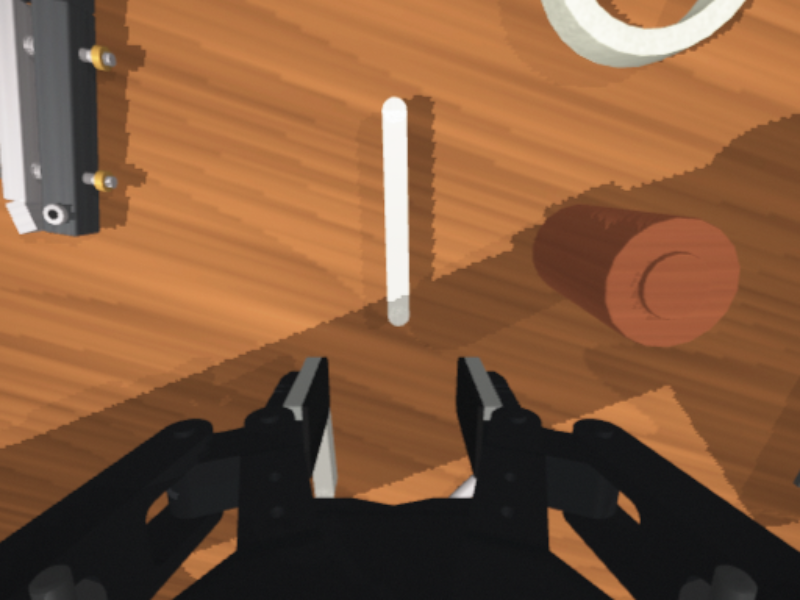

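The wrist view shows the bar from (395,97) to (398,325), between and ahead of the open fingers, and the foil roll is clear on the right. I'll descend on the tail end and grip.

Emit:
move_arm:
  plan: [0.02,-0.06,-0.8,0,0,0.035,0.02,-0.06,-1.6,0,0,0.035,0.02,-0.06,-2.1,0,0,0.035,0.02,-0.06,-2.12,0,0,0.035,0.02,-0.06,-2.12,0,0,0.035]

```text
time_s: 6.12
eef_pos: [0.548, -0.2535, 0.0064]
eef_rot: [0.0, 0.986, 0.169, 0.001]
wrist_force: [0.1, 0.3, 0.3]
opening: 0.526
grasp_force: 0.0
```

Emit:
move_arm:
  plan: [0,0,0,0,0,0,0,0,0,0,0,0,0,0,0,0,0,0,0,0,0,0,0,0,0,0,0,0,0,0,0,0,0,0,0,0]
  grip: 5

```text
time_s: 6.88
eef_pos: [0.5481, -0.2546, 0.0069]
eef_rot: [0.001, 0.986, 0.168, 0.001]
wrist_force: [-0.4, 0.5, 7.4]
opening: 0.121
grasp_force: 60.3
```

Run:
```python
from h import *
print(state()); go(c2w(-168,-31.5),.05,8.2)
```

```text
(6.875, array([ 0.54812269, -0.25458631,  0.00688659]), np.float64(19.351464314569498))
t 6.88 shift units [-2.65  4.16  0.86] turn -0.195
```

Emit:
move_arm:
  plan: [0,0,0.9,0,0,0,-0.9,0.4,0.9,0,0,-0.1,-1.9,1.2,0.9,0,0,-0.195,-2.65,2.2,0.9,0,0,-0.195,-2.65,3.2,0.9,0,0,-0.195,-2.65,4.16,0.9,0,0,-0.195,-2.65,4.16,0.9,0,0,-0.195,-2.65,4.16,0.9,0,0,-0.195]

```text
time_s: 7.88
eef_pos: [0.4152, -0.0464, 0.0507]
eef_rot: [0.0, 0.997, 0.072, 0.0]
wrist_force: [0.6, -0.0, -0.5]
opening: 0.118
grasp_force: 59.5
```

Run:
```python
from h import *
print(state(),w2c(*state()[1][:2])); go(c2w(-168,-31.5),.008,8.2);go(c2w(-105,-31.5),.008,8.2)
cam('wrist','w4.png'); bars('w4.png',.045)
a=cv2.imread('pics/w4.png');cv2.imwrite('pics/w4b.png',cv2.resize(a,(800,600)))
```

```text
(7.875, array([ 0.41515729, -0.04643372,  0.05067629]), np.float64(8.228463983756825)) [-168.51722531  -31.31227371]
t 7.88 shift units [ 0.01 -0.   -0.85] turn -0.0
t 7.88 shift units [ 1.26  0.18 -0.85] turn -0.0
(162, 16) [0.5202 0.039 ] [0.01  0.009] ang 98.2
(439, 33) [ 0.5276 -0.0435] [0.012 0.02 ] ang 26.2
(504, 24) [ 0.5327 -0.0622] [0.01  0.013] ang 12.7
(392, 227) [ 0.4606 -0.0388] [0.013 0.134] ang 9.0
(791, 334) [ 0.4499 -0.186 ] [0.005 0.057] ang 22.3
```

View pics/w4b.png

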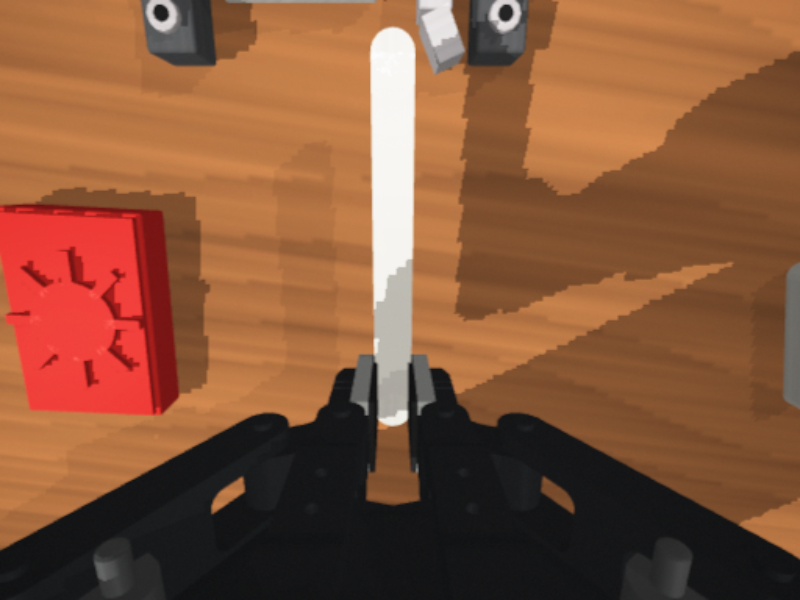

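The bar is straight in the grip, with its nose at (392,30) centred between the die edge and the side bar's bevel. I'll lower it and slide it in.

Emit:
move_arm:
  plan: [0,0,-0.5,0,0,0,0,0,-0.87,0,0,0,0,0,-0.87,0,0,0,0.2,0.03,-0.87,0,0,0,0.4,0.058,-0.87,0,0,0,0.6,0.086,-0.87,0,0,0,0.8,0.115,-0.87,0,0,0,0.8,0.115,-0.87,0,0,0]

```text
time_s: 8.93
eef_pos: [0.4557, -0.0402, 0.007]
eef_rot: [0.0, 0.997, 0.072, 0.0]
wrist_force: [-0.5, -0.2, 0.5]
opening: 0.117
grasp_force: 63.3
```

Run:
```python
from h import *
print(state(),w2c(*state()[1][:2]),ctrl.get_obs()['torque']); go(c2w(-71,-31.5),.008,8.2)
```

```text
(8.925, array([ 0.45571001, -0.04020493,  0.0069741 ]), np.float64(8.221373700788464)) [-127.49086059  -30.91489843] [-0.07516973 -0.02897248 -0.04820485]
t 8.93 shift units [1.12 0.15 0.02] turn -0.0
```

Emit:
move_arm:
  plan: [0.2,0.03,0,0,0,0,0.4,0.058,0,0,0,0,0.6,0.086,0,0,0,0,0.8,0.115,0,0,0,0,1.0,0.144,0,0,0,0,1.08,0.155,0,0,0,0,1.08,0.155,0,0,0,0]

```text
time_s: 9.8
eef_pos: [0.5088, -0.0324, 0.0067]
eef_rot: [-0.0, 0.997, 0.071, -0.0]
wrist_force: [-0.7, -0.1, -0.8]
opening: 0.116
grasp_force: 63.3
```

Emit:
move_arm:
  plan: [-0.004,0.03,0,0,0,0,-0.008,0.06,0,0,0,0,-0.012,0.08,0,0,0,0,-0.014,0.1,0,0,0,0,-0.014,0.1,0,0,0,0]

```text
time_s: 10.42
eef_pos: [0.5078, -0.0274, 0.0068]
eef_rot: [-0.0, 0.997, 0.071, -0.0]
wrist_force: [-0.4, 0.2, -1.3]
opening: 0.117
grasp_force: 63.3
```

Emit:
move_arm:
  plan: [-0.003,0.02,0,0,0,0,-0.006,0.04,0,0,0,0,-0.006,0.04,0,0,0,0]

```text
time_s: 10.8
eef_pos: [0.508, -0.0265, 0.0069]
eef_rot: [0.001, 0.997, 0.071, 0.0]
wrist_force: [0.6, -5.0, -1.9]
opening: 0.122
grasp_force: 63.2
```

Emit:
move_arm:
  plan: [0,-0.02,0,0,0,0,0,-0.02,0,0,0,0,0,-0.02,0,0,0,0,-0.3,-0.063,0,0,0,0,-0.7,-0.12,0,0,0,0,-0.7,-0.12,0,0,0,0]
  grip: 28

```text
time_s: 11.55
eef_pos: [0.4714, -0.0311, 0.0065]
eef_rot: [-0.0, 0.997, 0.071, -0.001]
wrist_force: [-0.3, 0.1, -0.2]
opening: 0.328
grasp_force: 0.0
```

Emit:
move_arm:
  plan: [0,0,0,0,0,0,0,0,0,0,0,0,0,0,0,0,0,0,0,0,0,0,0,0]
  grip: 0

```text
time_s: 12.05
eef_pos: [0.4728, -0.0314, 0.0068]
eef_rot: [-0.0, 0.997, 0.071, 0.0]
wrist_force: [-0.3, 0.4, -0.3]
opening: -0.0
grasp_force: 0.0
```

Run:
```python
from h import *
print(state(),w2c(*state()[1][:2])); go(c2w(-75,-26),.008,8.2)
cam('wrist','w5.png')
a=cv2.imread('pics/w5.png');cv2.imwrite('pics/w5b.png',cv2.resize(a,(800,600)))
```

```text
(12.05, array([ 0.47284242, -0.03144313,  0.00676933]), np.float64(8.18757086884637)) [-109.28638834  -24.67903053]
t 12.05 shift units [0.68 0.07 0.02] turn 0.0
```

View pics/w5b.png

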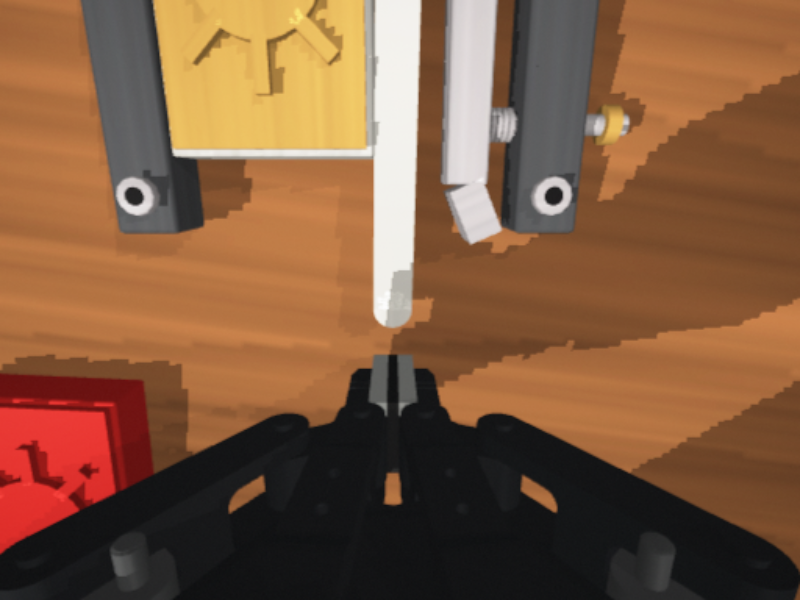

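The die sits on the fence and the bar lies flush beside it, with its tail at (392,325) straight ahead of the closed fingers. Now I'll push it home.

Emit:
move_arm:
  plan: [0.15,0.021,0,0,0,0,0.28,0.04,0,0,0,0,0.38,0.054,0,0,0,0,0.48,0.068,0,0,0,0,0.56,0.08,0,0,0,0,0.62,0.088,0,0,0,0,0.65,0.093,0,0,0,0,0.65,0.093,0,0,0,0]

```text
time_s: 13.1
eef_pos: [0.5052, -0.0268, 0.0068]
eef_rot: [0.0, 0.997, 0.071, 0.0]
wrist_force: [0.3, 0.2, -0.3]
opening: -0.0
grasp_force: 0.0
```

Emit:
move_arm:
  plan: [0.02,0.003,0,0,0,0,0.04,0.006,0,0,0,0,0.04,0.006,0,0,0,0]

```text
time_s: 13.48
eef_pos: [0.5069, -0.0265, 0.0067]
eef_rot: [-0.0, 0.997, 0.071, -0.0]
wrist_force: [-0.5, -0.2, 0.7]
opening: -0.001
grasp_force: 0.7
```

Emit:
move_arm:
  plan: [0.02,0.003,0,0,0,0,0.04,0.006,0,0,0,0,0.04,0.006,0,0,0,0]

```text
time_s: 13.85
eef_pos: [0.5071, -0.0261, 0.0062]
eef_rot: [-0.0, 0.997, 0.072, -0.002]
wrist_force: [-7.7, -2.0, 3.6]
opening: 0.003
grasp_force: 3.8
```

Run:
```python
from h import *
print(state(),w2c(*state()[1][:2]))
```

```text
(13.85, array([ 0.50706656, -0.02611731,  0.00618495]), np.float64(8.202649312248264)) [-74.65269405 -24.27528812]
```

Bar 1 is home. Next is the second bar, on the left at about (0.60, 0.243).

Emit:
move_arm:
  plan: [-0.3,-0.043,0,0,0,0,-0.3,0,1,0,0,-0.1,-0.2,0.8,2.1,0,0,-0.2,0,1.8,2.1,0,0,-0.3,0.3,2.8,2.1,0,0,-0.4,0.6,3.8,2.1,0,0,-0.51,0.8,4.8,2.1,0,0,-0.51,0.96,5.74,2.1,0,0,-0.51,0.96,5.74,2.1,0,0,-0.51,0.96,5.74,2.1,0,0,-0.51]
  grip: 45

```text
time_s: 15.1
eef_pos: [0.5569, 0.2606, 0.1115]
eef_rot: [0.0, 0.983, -0.182, -0.0]
wrist_force: [-0.2, 0.5, -0.4]
opening: 0.524
grasp_force: 0.0
```

Run:
```python
from h import *
print(state()); cam('wrist','w6.png'); bars('w6.png')
```

```text
(15.1, array([0.5569303 , 0.26063719, 0.11147899]), np.float64(-21.001557048305624))
(115, 33) [0.7324 0.3372] [0.095 0.028] ang 69.0
(769, 96) [0.5892 0.0484] [0.025 0.091] ang 173.6
(389, 206) [0.6058 0.2453] [0.119 0.012] ang 156.4
(221, 288) [0.5989 0.3463] [0.019 0.118] ang 23.3
(449, 448) [0.4581 0.262 ] [0.05  0.066] ang 12.8
(323, 463) [0.4767 0.3391] [0.016 0.052] ang 168.3
```

Emit:
move_arm:
  plan: [0.06,0.09,-0.8,0,0,-0.045,0.06,0.09,-1.6,0,0,-0.045,0.06,0.09,-2.1,0,0,-0.045,0.06,0.09,-2.11,0,0,-0.045,0.06,0.09,-2.11,0,0,-0.045]

```text
time_s: 15.78
eef_pos: [0.5611, 0.2647, 0.0075]
eef_rot: [-0.0, 0.979, -0.205, 0.001]
wrist_force: [-0.0, 0.4, 0.3]
opening: 0.527
grasp_force: 0.0
```

Emit:
move_arm:
  plan: [0,0,0,0,0,0,0,0,0,0,0,0,0,0,0,0,0,0,0,0,0,0,0,0,0,0,0,0,0,0,0,0,0,0,0,0]
  grip: 5

```text
time_s: 16.52
eef_pos: [0.5612, 0.2655, 0.0079]
eef_rot: [-0.0, 0.979, -0.205, 0.001]
wrist_force: [-1.1, -0.7, 6.6]
opening: 0.119
grasp_force: 60.0
```

Run:
```python
from h import *
print(state(),w2c(*state()[1][:2])); go(c2w(-186,-38.5),.06,8.2)
```

```text
(16.525, array([0.56122989, 0.26553588, 0.00790343]), np.float64(-23.60627993090054)) [ 20.44367508 256.70857515]
t 16.52 shift units [-3.25 -6.43  1.04] turn 0.555
```

Emit:
move_arm:
  plan: [0,0,1.1,0,0,0,-0.6,-0.6,1.1,0,0,0.15,-1.2,-1.4,1.1,0,0,0.3,-1.8,-2.3,1.1,0,0,0.45,-2.5,-3.2,1.1,0,0,0.555,-3.13,-4.2,1.1,0,0,0.555,-3.13,-5.3,1.1,0,0,0.555,-3.13,-6.39,1.1,0,0,0.555,-3.13,-6.39,1.1,0,0,0.555,-3.13,-6.39,1.1,0,0,0.555]

```text
time_s: 17.77
eef_pos: [0.4034, -0.054, 0.0613]
eef_rot: [-0.0, 0.997, 0.071, -0.0]
wrist_force: [0.1, 0.5, -0.7]
opening: 0.115
grasp_force: 59.2
```

Run:
```python
from h import *
print(state(),w2c(*state()[1][:2])); go(c2w(-180,-37.3),.008,8.2)
cam('wrist','w7.png'); bars('w7.png',.055)
a=cv2.imread('pics/w7.png');cv2.imwrite('pics/w7b.png',cv2.resize(a,(800,600)))
```

```text
(17.775, array([ 0.40340381, -0.05395439,  0.06129861]), np.float64(8.117583651260352)) [-181.22092094  -37.08471249]
t 17.77 shift units [ 0.02 -0.   -1.07] turn 0.001
(395, 210) [ 0.4535 -0.0466] [0.03 0.14] ang 10.0
(780, 308) [ 0.4466 -0.1861] [0.013 0.059] ang 22.2
(424, 384) [ 0.4006 -0.0652] [0.006 0.024] ang 12.8
```

View pics/w7b.png

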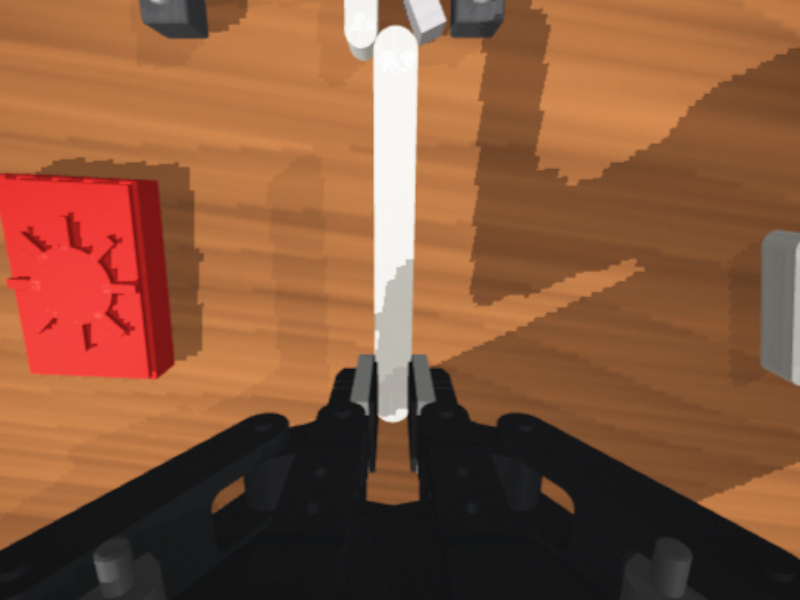

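The nose at (397,27) is lined up between bar 1's tail (361,55) and the side bar's bevel (425,20). I'll lower it just outside the mouth, then slide it in.

Emit:
move_arm:
  plan: [-0.06,-0.008,-0.5,0,0,0,-0.06,-0.008,-1.05,0,0,0,-0.06,-0.008,-1.05,0,0,0,0.1,0.014,-1.05,0,0,0,0.24,0.034,-1.05,0,0,0,0.36,0.051,-1.05,0,0,0,0.44,0.063,-1.05,0,0,0,0.44,0.063,-1.05,0,0,0]

```text
time_s: 18.82
eef_pos: [0.426, -0.0511, 0.0089]
eef_rot: [0.0, 0.997, 0.071, 0.0]
wrist_force: [0.3, -0.5, -0.1]
opening: 0.116
grasp_force: 63.3
```

Run:
```python
from h import *
print(state(),w2c(*state()[1][:2]))
```

```text
(18.825, array([ 0.42596855, -0.0511055 ,  0.00889492]), np.float64(8.194983632174981)) [-158.48039031  -37.47431666]
```

Nose at about -48 and no contact yet. I'll continue in measured steps.

Emit:
move_arm:
  plan: [0.06,0.009,0,0,0,0,0.12,0.018,0,0,0,0,0.18,0.027,0,0,0,0,0.24,0.036,0,0,0,0,0.3,0.045,0,0,0,0]

```text
time_s: 19.45
eef_pos: [0.4403, -0.0486, 0.0085]
eef_rot: [-0.0, 0.997, 0.071, -0.0]
wrist_force: [-1.5, 1.4, -1.0]
opening: 0.118
grasp_force: 63.3
```

Emit:
move_arm:
  plan: [0.08,0.012,0,0,0,0,0.16,0.024,0,0,0,0,0.24,0.036,0,0,0,0,0.32,0.048,0,0,0,0,0.4,0.059,0,0,0,0]

```text
time_s: 20.08
eef_pos: [0.4609, -0.0459, 0.0088]
eef_rot: [0.0, 0.997, 0.071, 0.0]
wrist_force: [-2.3, 1.1, 0.2]
opening: 0.115
grasp_force: 63.3
```

Emit:
move_arm:
  plan: [0.1,0.014,0,0,0,0,0.2,0.029,0,0,0,0,0.3,0.043,0,0,0,0,0.4,0.057,0,0,0,0,0.5,0.072,0,0,0,0,0.6,0.086,0,0,0,0,0.7,0.1,0,0,0,0,0.78,0.112,0,0,0,0,0.78,0.112,0,0,0,0]

```text
time_s: 21.2
eef_pos: [0.5005, -0.0403, 0.0089]
eef_rot: [0.0, 0.997, 0.071, 0.001]
wrist_force: [0.1, 2.2, -0.2]
opening: 0.119
grasp_force: 63.2
```

Run:
```python
from h import *
print(state(),w2c(*state()[1][:2]),ctrl.get_obs()['wrist_force'])
```

```text
(21.2, array([ 0.50046728, -0.04026202,  0.008943  ]), np.float64(8.184180537844227)) [-83.1967658  -37.33752131] [ 0.12068157  2.2147243  -0.1556182 ]
```

Emit:
move_arm:
  plan: [0,0,0,0,0,0,0,0,0,0,0,0,0,0,0,0,0,0,-0.3,-0.043,0,0,0,0,-0.7,-0.1,0,0,0,0,-0.7,-0.1,0,0,0,0]
  grip: 28

```text
time_s: 21.95
eef_pos: [0.4625, -0.045, 0.0084]
eef_rot: [-0.0, 0.997, 0.071, -0.001]
wrist_force: [-0.1, 0.3, -0.3]
opening: 0.331
grasp_force: 0.0
```

Emit:
move_arm:
  plan: [0,0,-0.03,0,0,0,0,0,-0.03,0,0,0,0,0,-0.03,0,0,0,0,0,-0.03,0,0,0]
  grip: 0

```text
time_s: 22.45
eef_pos: [0.4648, -0.0452, 0.0073]
eef_rot: [0.0, 0.997, 0.071, 0.0]
wrist_force: [-0.3, 0.6, -0.1]
opening: -0.005
grasp_force: 0.0
```

Run:
```python
from h import *
print(state(),w2c(*state()[1][:2])); go(c2w(-75,-37.2),.008,8.2)
cam('wrist','w8.png')
a=cv2.imread('pics/w8.png');cv2.imwrite('pics/w8b.png',cv2.resize(a,(800,600)))
```

```text
(22.45, array([ 0.46484113, -0.04524169,  0.00725506]), np.float64(8.191878656476149)) [-119.16898412  -37.19922456]
t 22.45 shift units [0.87 0.13 0.01] turn 0.0
```

View pics/w8b.png

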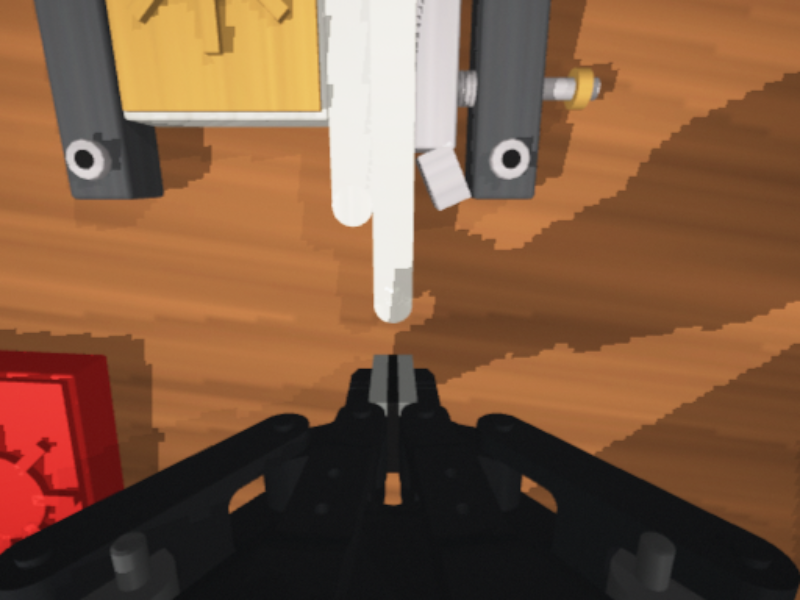

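Both bars are snug beside the die. Bar 2's tail is at (393,320), ahead of the closed fingers, and the side bar has been pushed off its stop. Now I'll push bar 2 home.

Emit:
move_arm:
  plan: [0.14,0.02,0,0,0,0,0.28,0.04,0,0,0,0,0.38,0.054,0,0,0,0,0.48,0.068,0,0,0,0,0.56,0.08,0,0,0,0,0.64,0.091,0,0,0,0,0.72,0.103,0,0,0,0,0.79,0.113,0,0,0,0,0.84,0.12,0,0,0,0,0.84,0.12,0,0,0,0]

```text
time_s: 23.75
eef_pos: [0.5071, -0.0392, 0.0074]
eef_rot: [0.0, 0.997, 0.071, 0.0]
wrist_force: [-0.3, 0.2, 0.1]
opening: 0.001
grasp_force: 0.3
```

Emit:
move_arm:
  plan: [0.02,0.003,0,0,0,0,0.04,0.006,0,0,0,0,0.04,0.006,0,0,0,0]

```text
time_s: 24.12
eef_pos: [0.5086, -0.039, 0.0073]
eef_rot: [0.0, 0.997, 0.071, -0.0]
wrist_force: [-1.2, -0.5, -0.1]
opening: 0.005
grasp_force: 0.9
```

Run:
```python
from h import *
print(state(),w2c(*state()[1][:2]),ctrl.get_obs()['wrist_force'])
```

```text
(24.125, array([ 0.50861001, -0.03900544,  0.00726484]), np.float64(8.17841328158259)) [-74.9580906  -37.25190907] [-1.22536071 -0.47804906 -0.09236812]
```

Emit:
move_arm:
  plan: [0.03,0.004,0,0,0,0,0.05,0.007,0,0,0,0,0.05,0.007,0,0,0,0]

```text
time_s: 24.5
eef_pos: [0.5089, -0.0387, 0.0068]
eef_rot: [-0.0, 0.997, 0.072, -0.002]
wrist_force: [-10.0, -3.3, 4.7]
opening: 0.002
grasp_force: 4.9
```

Both bars are home. I'll retreat and check.

Emit:
move_arm:
  plan: [-0.3,-0.043,0,0,0,0,-0.5,-0.07,0.5,0,0,0,-0.4,0.2,1.5,0,0,0,-0.3,0.5,1.8,0,0,0,-0.3,0.5,1.8,0,0,0,-0.3,0.5,1.8,0,0,0]

```text
time_s: 25.25
eef_pos: [0.495, -0.0134, 0.0959]
eef_rot: [-0.0, 0.997, 0.072, -0.001]
wrist_force: [-0.9, -0.3, -0.4]
opening: -0.003
grasp_force: 0.0
```

Run:
```python
from h import *
print(state()); cam('wrist','w9.png')
a=cv2.imread('pics/w9.png');cv2.imwrite('pics/w9b.png',cv2.resize(a[:260],None,fx=1.5625,fy=1.5625))
```

```text
(25.25, array([ 0.49501887, -0.0134187 ,  0.09587208]), np.float64(8.210821204210548))
```

View pics/w9b.png

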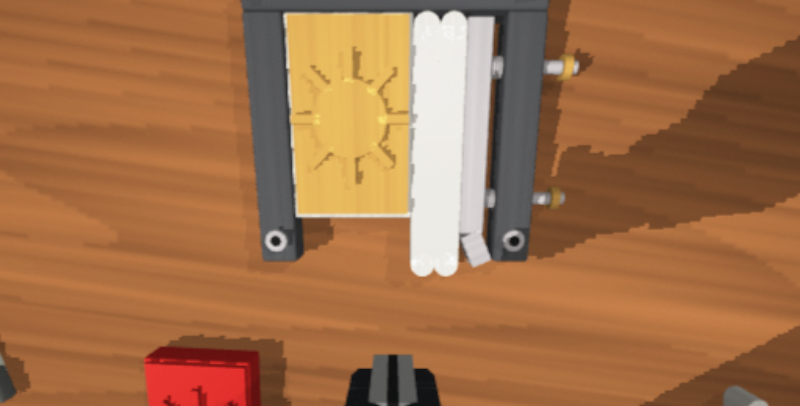

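The pack is snug. The die is square in the corner, its front edge at row 13 against the head and its left edge on the fence. Both bar noses are at row 12, and the side bar has been pushed back.

```bash
python3 -c "
from bench import ctrl
print(ctrl.hand_in())"
```

```text
the job is handed in; nothing more can be done
None
```

The job is handed in, though the hand-in returned no verdict: the wide die sits square in the corner of head and fence, locked by two long bars fully home with the side bar pushed back off its stop; the other two long bars stay clear.

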